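Build the sieve tower between the sample tins

ROBOT

A 6-joint arm with a two-finger parallel gripper is mounted at the origin on a cart in front of the work surface, level with it; the furniture and walls round the work are solid. World frame = base frame: x ahead of the robot, y to its left, z up, the work surface at z = 0. Lengths are in mm, angles in rad, forces in N, time in s.
With the tool pointing down it reaches from about 225 to 725 mm from the base axis. Payload 3.1 kg.
Tool frame: the origin (TCP) lies midway between the tips of the shut fingers; the grasp point (between the pads) lies ctrl.grip_depth behind it (ctrl.grip_depth is the distance from the TCP to the grasp point, in mm); z points along the fingers, y is the line along which they close (so a half turn about z gives the same grasp; the last joint's range is limited). The gripper opens to 85 mm and grips with 20 to 120 N. Pads are 22 mm wide; open, the fingers measure 114 mm over their backs; the gripper's body (76 mm by 85 mm) begins 54 mm behind the grasp point. The pads swing forward as they close: fully open they stand 13 mm farther back than shut.
Start: joints at [1.188, 0.048, 0.099, 1.622, 0, 1.443], TCP at [132.335, 508.04, 231.312] pointing down, gripper open.
Joint ranges: [-2.91, 2.91], [-0.99, 1.94], [-1.21, 1.42], [-2.12, 2.29], [-1.49, 1.47], [-3.14, 3.14]. Speed limits (rad/s): [2.79, 2.79, 3.14, 3.14, 3.14, 3.14].

INTERFACE

Orientations are given as a 3x3 rotation matrix whose columns are the frame's x, y, z axes.
In Python, from workcell import ctrl gives the robot as it stands.
- The arm moves only by the tool move_arm, never from a script. Its argument "moves" is a list of rows, each a list of 6 numbers: the shift along the tool's x, y, z in mm, then the turn, a rotation vector about the tool's x, y, z in degrees. A call has 1 to 12 rows; each row shifts and turns the commanded pose from where the row before left it, along the tool's axes as they then stand; what a row does not reach is not made up. A row lasts 1/8 s, in which the tool goes at most 62.5 mm and 10.7 degrees, less where a joint would pass 70% of its speed; a pose out of reach is approached as far as the arm can. A call is refused whole if a number of a shift passes 62.5 or a number of a turn 10.7, either way. A call with a gripper value outside its range is refused whole. "jaw" is the opening, from 0 (shut) to 1 (fully open), set as the call begins (left out, the last holds). The fingers move at their own pace and stop on an object; the grip force is fixed at half the most. Time passes only in rows, so rows that do not move let the fingers close. It gives the time, the measured TCP pose, the force, the opening and the grip force at its end, in the units of the state.
- ctrl.state(): the state, without advancing time (a new reading comes with each control period).
- ctrl.snapshot(name): name is "scene" or "side" or "wrist"; returns the picture (480x640x3 uint8, red, green, blue); there is no depth.
- ctrl.camera_model(name): a dict with "vfov" (degrees; the focal length in pixels is half the picture's height over the tangent of half this angle, whatever the lens; pixels are square), "cx", "cy" (the principal point, pixels), "D" ([k1, k2, p1, p2, k3] as OpenCV has them; the pictures are not rectified), "R" (3x3) and "t" (3): a world point X has camera coordinates R X + t; the wrist camera has in their place "hand_eye" (4x4, takes a point from camera to tool coordinates, whose origin is the TCP and whose axes are the flange's). Camera axes: x right, y down, z forward; pixel columns grow to the right and rows downward; lengths in mm; the calibration is good to about 2 mm. A picture is of the moment at which its call begins: read the wrist's pose just before it. camera_model takes no time and is no camera call.
- ctrl.finish_job(): hands the job in; it is judged then, once.
The state is a dict: "t": time; "qpos": joint angles; "joint_velocities": joint speeds; "joint_efforts": joint torques, N m; "tool_pos": TCP position; "eef_rot": TCP orientation; "force": force on the tool from outside, world axes, zero at the start; "torque": the same for the moment, N m; "gripper_width": finger opening in mm; "gripper_force": force on a finger pad.
Only numpy, scipy, OpenCV 4.12 (cv2) and the standard library are available. Lean on these libraries where they do the work, as an engineer would, in place of code of your own. Each camera call takes 0.05 s, during which the arm holds its last target. There are 200 camera calls.

TASK

Build the test-sieve tower on the shaker deck, one part at a time from the bottom up: stand the receiving pan on the ring mark in the gap between the two sample tins, then set the low fine sieve on it, then the tall coarse sieve, and last the lid with the black knob, each seated fully and level in the one below. Do not shift or knock over the two tins, and leave the finished tower standing free.

Things in the scene. Friction and masses are not known exactly. Their poses are not given: they have to be found in the camera images.
- deck: Shaker deck, fixed: a low grey housing with a dark rubber top, 110 mm (its x) by 250 mm (its y) by 28 mm high. Origin at the centre of its underside, z up; the two tins stand in a row along its y axis, near its ends, with the empty seat between them. It starts turned by up to 0.25 rad either way.
- deck_seat (a point): Centre of the thin white ring mark (73 mm across) on the deck's top face, 28 mm above the worktop: where the pan goes. The axes are the deck's. The clear gap between the tins here is 80 mm along the deck's y.
- tin_left: Closed round sample tin, plain aluminium with a flat top, 60 mm in diameter, 36 mm high, loose, standing on the deck 70 mm from the seat towards the deck's +y (up to 6 mm off the row line). Origin at the centre of its underside. To be left where it is.
- tin_right: Second, equal sample tin, 70 mm from the seat towards the deck's -y. Origin at the centre of its underside. To be left where it is.
- pan: Receiving pan: round open steel cup with a plain solid floor and a flat underside, outside diameter 66 mm, 28 mm high, wall 2.5 mm (mouth 61 mm), inner floor 3 mm above its underside. About 0.1 kg. Stands upright on the worktop at the start; origin at the centre of its underside, z up. Take it across the outside from above.
- sieve_low: Low fine sieve: round steel frame with close wire mesh, outside 66 mm, 32 mm high in all; mouth 61 mm, wall 2.5 mm. Under the frame a tapered foot, 6 mm high, 50 mm across below, 55 mm above, drops with 3 mm play all round into the mouth below until the frame sits on that rim. Upright at the start; origin: centre of the foot's underside, 22 mm above the pan's when seated. About 0.1 kg.
- sieve_tall: Tall coarse sieve: same frame, foot and mouth as the low sieve, outside 66 mm, but 46 mm high in all and with a wide grid of thick wires 9.5 mm apart. Upright at the start; origin: centre of the foot's underside, 26 mm above the low sieve's when seated. About 0.13 kg. Take it across the outside from above.
- lid: Lid: steel disc, 66 mm across, 7 mm thick, over the same 6 mm foot, with a black knob in the middle, 22 mm across, to grip from 19 to 36 mm above the lid's underside (36 is its top). Upright at the start; origin: centre of the foot's underside, 40 mm above the tall sieve's when seated. About 0.12 kg. The loose small bottle and red screw cap among the parts are not needed.
Not all that is in view belongs to the job. Leave any purple or yellow look-alike of the lid alone.

How it is judged:
By the outcome, as a careful person would: the job done as asked, in the order asked, and still so for the second after the job is handed in, with the robot touching nothing.
It also fails if it takes over 96 s, if anything falls off the work surface, if the arm or the gripper's body presses on something with over 40 N, if the wrist force passes 120 N, or if a joint passes its speed limit or range.

## Working session

There is one attempt and no reset: what is moved stays moved. The work goes in short steps, Python scripts to look and compute and a tool call to move; the robot and the scene stay as the last step left them, time stands still between calls to the robot, and variables do not carry over. Pictures are saved under pics/ and viewed, at most 17 in all, crops included, and the job is handed in when it is done.

Besides the shell and the picture viewer there is one more tool, called after ">>>" in YAML: its name, and indented under it one key for each argument. move_arm: Moves the arm, as the interface text tells. Its arguments: {"type":"object","properties":{"moves":{"type":"array","items":{"type":"array","items":{"type":"number"}}},"jaw":{"type":"number"}},"required":["moves"]}

```bash
mkdir -p pics; ls; python3 - <<'E'
from workcell import ctrl
import cv2,numpy as np
np.set_printoptions(precision=4,suppress=True)
s=ctrl.state();print(s['tool_pos'],s['eef_rot'],s['gripper_width'],ctrl.grip_depth)
for n in("scene","side","wrist"):
    cv2.imwrite(f"pics/{n}0.png",cv2.cvtColor(ctrl.snapshot(n),cv2.COLOR_RGB2BGR));print(n,ctrl.camera_model(n))
E
```

```text
pics
[132.1098 507.4692 230.1078] [[-0.9677  0.2521 -0.0009]
 [ 0.2521  0.9677 -0.0022]
 [ 0.0003 -0.0024 -1.    ]] 85.58907679150332 18.700000000000003
scene {'vfov': 44.08917382982581, 'cx': 319.7404425256139, 'cy': 245.29020622529546, 'D': array([-0.1737,  0.    ,  0.    ,  0.    ,  0.    ]), 'R': array([[ 0.6261, -0.7797, -0.0068],
       [-0.4695, -0.37  , -0.8017],
       [ 0.6225,  0.5052, -0.5977]]), 't': array([-323.0571,  256.958 , 1155.2959])}
side {'vfov': 49.48571175225189, 'cx': 307.9079721653381, 'cy': 227.76325118094556, 'D': array([-0.0583,  0.    ,  0.    ,  0.    ,  0.    ]), 'R': array([[ 0.9304, -0.3664,  0.0019],
       [-0.2111, -0.5401, -0.8147],
       [ 0.2995,  0.7576, -0.5799]]), 't': array([-447.9049,  127.6354, 1098.2387])}
wrist {'vfov': 59.294818463254664, 'cx': 317.80970997438783, 'cy': 236.31804225061202, 'D': array([-0.0702,  0.    ,  0.    ,  0.    ,  0.    ]), 'hand_eye': array([[  -0.0005,   -0.9457,   -0.3251,   83.1561],
       [   1.    ,   -0.0001,   -0.0011,    0.9464],
       [   0.001 ,   -0.3251,    0.9457, -143.1484],
       [   0.    ,    0.    ,    0.    ,    1.    ]])}
```

View pics/scene0.png

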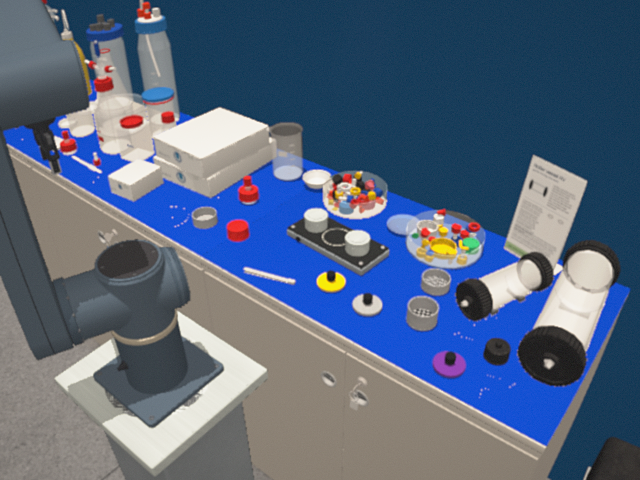

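View pics/side0.png

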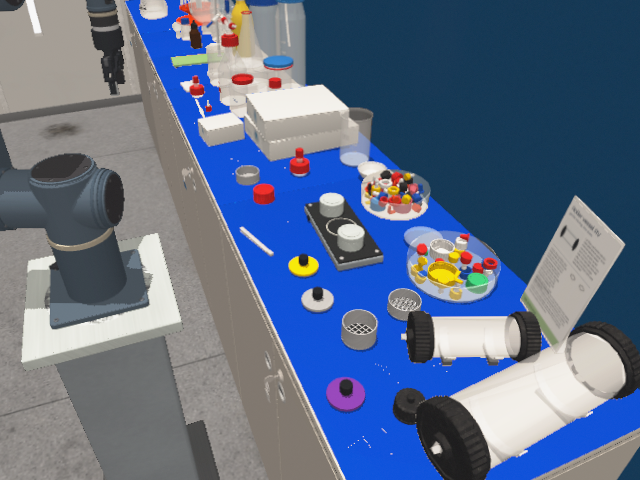

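Scene view: pan at (205,217), deck seat about (336,237), grey lid (367,302), low sieve (435,281) and tall sieve (422,313). In the side view these are at (248,175), (340,227), (317,298), (404,303) and (359,329). I'll triangulate roughly and then refine with the wrist camera.

```bash
cat > h.py <<'E'
from workcell import ctrl
import cv2,numpy as np
from scipy.spatial.transform import Rotation as Ro
np.set_printoptions(precision=3,suppress=True)
def model(n,s=None):
    m=ctrl.camera_model(n);f=240/np.tan(np.radians(m['vfov']/2))
    K=np.array([[f,0,m['cx']],[0,f,m['cy']],[0,0,1]])
    if n=='wrist':
        T=np.eye(4);T[:3,:3]=s['eef_rot'];T[:3,3]=s['tool_pos'];T=T@m['hand_eye'];R=T[:3,:3].T;t=-R@T[:3,3]
    else:R,t=np.array(m['R']),np.array(m['t'])
    return K,np.array(m['D']),R,t
def ray(M,uv):
    K,D,R,t=M
    p=cv2.undistortPoints(np.array(uv,float).reshape(-1,1,2),K,D).reshape(-1,2)
    return -R.T@t,np.c_[p,np.ones(len(p))]@R
def plane(M,uv,z):
    c,d=ray(M,uv);return c+d*((z-c[2])/d[:,2])[:,None]
def proj(M,X):
    K,D,R,t=M;return cv2.projectPoints(np.array(X,float).reshape(-1,3),cv2.Rodrigues(R)[0],t,K,D)[0].reshape(-1,2)
def tri(M1,u1,M2,u2):
    A=0;b=0
    for M,u in((M1,u1),(M2,u2)):
        c,d=ray(M,[u]);d=d[0]/np.linalg.norm(d[0]);P=np.eye(3)-np.outer(d,d);A=A+P;b=b+P@c
    return np.linalg.solve(A,b)
def snap(name):
    s=ctrl.state();im=cv2.cvtColor(ctrl.snapshot('wrist'),cv2.COLOR_RGB2BGR);cv2.imwrite(f'pics/{name}.png',im);return s,im
def circ(xy):
    A=np.c_[2*xy,np.ones(len(xy))];q=np.linalg.lstsq(A,(xy**2).sum(1),rcond=None)[0];return q[:2],np.sqrt(q[2]+q[:2]@q[:2])
E
python3 - <<'E'
from h import *
S,D=model('scene'),model('side')
for n,a,b,z in [('pan',(205,213),(248,171),28),('seat',(336,237),(342,227),28),('lidknob',(368,296),(318,292),36),('low',(435.5,276),(404.5,297),32),('tall',(423,304),(359.5,318),46),('tinL',(316,214),(331,200),64),('tinR',(357,238),(350,232),64),('bottle',(248,180),(300,152),40),('yknob',(331,275),(304,256),36)]:
    print(n,tri(S,a,D,b),plane(S,[a],z)[0,:2],plane(D,[b],z)[0,:2])
E
```

```text
pan [427.885 320.765  28.473] [428.991 322.124] [427.676 320.572]
seat [563.081 -14.644  23.076] [558.045 -18.413] [559.738 -21.336]
lidknob [ 419.472 -213.106   33.244] [ 418.724 -213.11 ] [ 417.065 -218.047]
low [ 570.007 -294.815   36.143] [ 574.091 -293.088] [ 573.098 -290.546]
tall [ 453.102 -329.551   53.852] [ 460.362 -326.258] [ 457.424 -322.02 ]
tinL [560.579  47.08   65.715] [565.702  51.494] [559.54   45.834]
tinR [546.357 -90.098  63.553] [546.147 -90.205] [545.865 -90.976]
bottle [575.95  301.015  68.694] [609.702 337.172] [595.642 353.438]
yknob [ 432.103 -100.19    32.407] [ 425.498 -105.754] [ 432.583 -100.584]
```

View pics/wrist0.png

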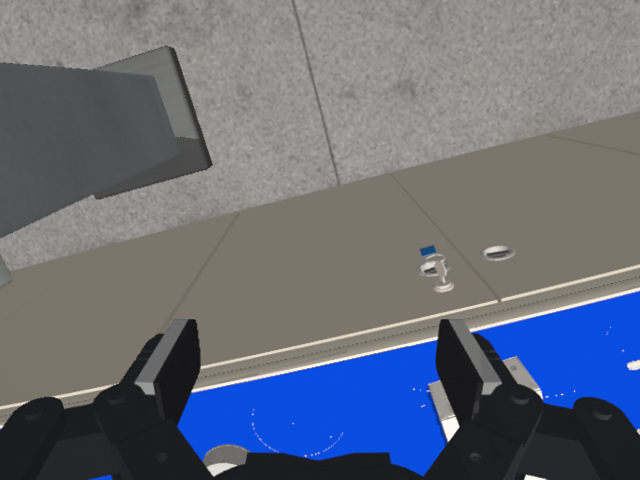

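Wrist view: only the table edge and, at the bottom near (230,460), the pan's rim. The triangulated heights match the known sizes to within about 8 mm. Next I turn the tool so it closes along the deck's x, then go above the pan.

>>> move_arm:
  moves:
    - [0, 0, 0, 0, 0, 10.2]
    - [0, 0, 0, 0, 0, 10.2]
    - [0, 0, 0, 0, 0, 10.2]
    - [0, 0, 0, 0, 0, 10.2]
    - [0, 0, 0, 0, 0, 10.2]
    - [0, 0, 0, 0, 0, 10.2]
    - [0, 0, 0, 0, 0, 10.2]
    - [0, 0, 0, 0, 0, 10.2]
  jaw: 1

```text
t: 1.15
tool_pos: [132.2, 507.8, 230.8]
eef_rot: [[0.114, 0.994, -0.0], [0.994, -0.114, -0.001], [-0.001, -0.0, -1.0]]
force: [0.2, 0.1, 0.3]
gripper_width: 85.6
gripper_force: 0.0
```

>>> move_arm:
  moves:
    - [-22, 45, 0, 0, 0, 0]
    - [-22, 45, 0, 0, 0, 0]
    - [-22, 45, 0, 0, 0, 0]
    - [-22, 45, 0, 0, 0, 0]
    - [-22, 45, 0, 0, 0, 0]
    - [-22, 45, 0, 0, 0, 0]
    - [-21, 44, 0, 0, 0, 0]
    - [0, 0, 0, 0, 0, 0]

```text
t: 2.15
tool_pos: [430.2, 319.9, 230.2]
eef_rot: [[0.113, 0.994, -0.001], [0.994, -0.113, -0.001], [-0.001, -0.001, -1.0]]
force: [-0.1, -0.1, 0.2]
gripper_width: 85.2
gripper_force: 0.0
```

```bash
python3 - <<'E'
from h import *
s,im=snap('w1');print(s['t'],s['tool_pos'],s['eef_rot'],s['qpos'])
M=model('wrist',s)
print(proj(M,[[428,321,28],[s['tool_pos'][0],s['tool_pos'][1],0]]))
E
```

```text
2.15 [430.233 319.86  230.197] [[ 0.113  0.994 -0.001]
 [ 0.994 -0.113 -0.001]
 [-0.001 -0.001 -1.   ]] [ 0.515  0.078  0.129  1.623 -0.001  2.199]
[[314.296 196.218]
 [317.171 189.811]]
```

View pics/w1.png

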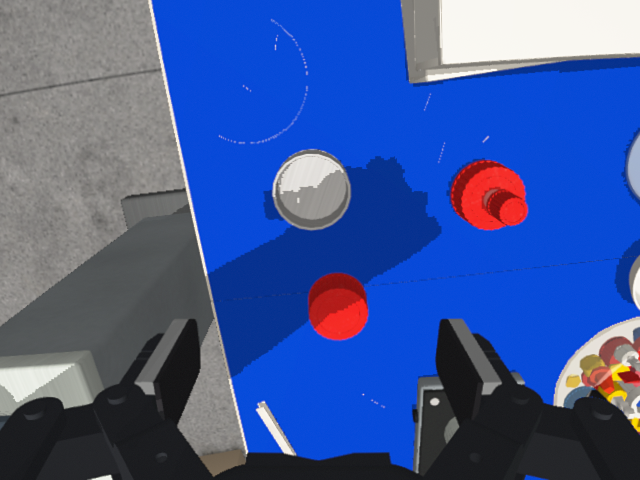

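The pan is at (312,190), and the red cap at (338,307) is clear of the finger line. Next I fit the rim circle.

```bash
cat >> h.py <<'E'
def rim(s,im,guess,z,r=33):
    """top-rim circle centre: outline of the non-blue blob nearest guess, cast on plane z"""
    M=model('wrist',s);h=cv2.cvtColor(im,cv2.COLOR_BGR2HSV)
    m=(~((h[...,0]>100)&(h[...,0]<130)&(h[...,1]>150))).astype(np.uint8)
    m=cv2.morphologyEx(m,cv2.MORPH_OPEN,np.ones((5,5)))
    cs=cv2.findContours(m,cv2.RETR_EXTERNAL,cv2.CHAIN_APPROX_NONE)[0]
    g=proj(M,[[*guess,z]])[0]
    c=min((c for c in cs if len(c)>60),key=lambda c:np.linalg.norm(c.reshape(-1,2).mean(0)-g))
    P=plane(M,c.reshape(-1,2)+0.0,z)[:,:2]
    cen,rad=circ(P)
    for _ in range(8):
        e=np.linalg.norm(P-cen,axis=1)-rad;k=np.abs(e)<max(1.2,1.5*np.median(abs(e)));cen,rad=circ(P[k])
    d=cen-s['tool_pos'][:2];R=s['eef_rot']
    print('centre',cen,'rad',rad,'used',k.sum(),len(P),'tool dxy',d@R[:2,0],d@R[:2,1])
    return cen
E
python3 - <<'E'
from h import *
s=ctrl.state();s2,im=snap('w1b')
rim(s,im,(428,321),28);rim(s,im,(428,321),14);rim(s,im,(428,321),0)
E
```

```text
centre [426.222 326.045] rad 33.79799843556294 used 183 227 tool dxy 4.840329241001672 -3.062416957331617
centre [425.685 322.873] rad 35.20185488856284 used 178 227 tool dxy 1.6281372400843293 -3.24362755461673
centre [425.133 319.69 ] rad 36.59956791432405 used 174 227 tool dxy -1.5961439423023307 -3.4389566680597263
```

```bash
python3 - <<'E'
s=open('h.py').read()
a=s.index("    cen,rad=circ(P)\n");b=s.index("    d=cen-s['tool_pos']")
s=s[:a]+"""    from scipy.optimize import least_squares
    cam=ray(M,[[320,240]])[0][:2];cen=circ(P)[0]
    for _ in range(4): # only the side away from the camera is surely the top rim
        v=cen-cam;v/=np.linalg.norm(v);k=(P-cen)@v>0
        q=least_squares(lambda q:np.linalg.norm(P[k]-q,axis=1)-r,cen,loss='soft_l1',f_scale=.5);cen=q.x
    rad=r+np.median(np.linalg.norm(P[k]-cen,axis=1)-r);rms=np.sqrt((q.fun**2).mean());print('rms',rms,end=' ')
"""+s[b:]
open('h.py','w').write(s)
E
python3 - <<'E'
from h import *
s=ctrl.state();im=cv2.imread('pics/w1b.png')
rim(s,im,(428,321),28)
E
```

```text
rms 0.2793649844323626 centre [424.981 325.646] rad 32.98114910781911 used 108 227 tool dxy 3.6481422227334135 -3.275226781715429
```

>>> move_arm:
  moves:
    - [3.6, -3.3, 45, 0, 0, 0]
    - [0, 0, 50, 0, 0, 0]
    - [0, 0, 50, 0, 0, 0]
    - [0, 0, 50, 0, 0, 0]
    - [0, 0, 25, 0, 0, 0]
    - [0, 0, 8, 0, 0, 0]
    - [0, 0, 5, 0, 0, 0]
    - [0, 0, 0, 0, 0, 0]

```text
t: 3.25
tool_pos: [425.7, 326.8, -0.4]
eef_rot: [[0.107, 0.994, 0.002], [0.994, -0.107, 0.001], [0.001, 0.002, -1.0]]
force: [-0.2, 0.5, 0.8]
gripper_width: 85.2
gripper_force: 0.0
```

>>> move_arm:
  moves:
    - [0, 0, 0, 0, 0, 0]
    - [0, 0, 0, 0, 0, 0]
    - [0, 0, 0, 0, 0, 0]
    - [0, 0, 0, 0, 0, 0]
  jaw: 0

```text
t: 3.75
tool_pos: [426.6, 326.8, 0.2]
eef_rot: [[0.108, 0.994, 0.003], [0.994, -0.108, 0.002], [0.002, 0.003, -1.0]]
force: [0.5, 0.1, 5.9]
gripper_width: 63.3
gripper_force: 68.4
```

>>> move_arm:
  moves:
    - [0, 0, -15, 0, 0, 0]
    - [0, 0, -40, 0, 0, 0]
    - [0, 0, -50, 0, 0, 0]
    - [0, 0, -25, 0, 0, 0]
    - [0, 0, 0, 0, 0, 0]

```text
t: 4.38
tool_pos: [426.7, 326.9, 131.4]
eef_rot: [[0.108, 0.994, 0.005], [0.994, -0.108, 0.003], [0.003, 0.005, -1.0]]
force: [0.2, 0.1, -1.6]
gripper_width: 63.3
gripper_force: 67.8
```

```bash
python3 - <<'E'
from h import *
s,im=snap('w2');print(s['tool_pos'],s['gripper_width'],s['force'])
a=cv2.cvtColor(ctrl.snapshot('scene'),cv2.COLOR_RGB2BGR)
c=cv2.cvtColor(ctrl.snapshot('side'),cv2.COLOR_RGB2BGR)
P=proj(model('side'),[s['tool_pos']])[0].astype(int);Q=proj(model('scene'),[s['tool_pos']])[0].astype(int)
f=lambda i,p:cv2.resize(i[max(p[1]-60,0):,max(p[0]-80,0):][:120,:160],(400,300))
cv2.imwrite('pics/c2.png',np.vstack([cv2.resize(im,(400,300)),]) if 0 else np.hstack([cv2.resize(im[240:],(400,150)) if 0 else cv2.resize(im,(400,300)),f(c,P)]))
E
```

```text
[426.732 326.888 131.446] 63.33518415353474 [ 0.164  0.112 -1.552]
```

View pics/c2.png

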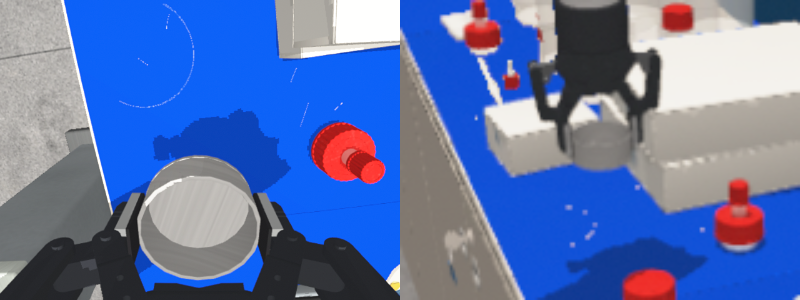

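```bash
cat >> h.py <<'E'
def held(s,pts,zt):
    """pixels of a held rim cast on the tool plane z=zt above TCP -> tool xy"""
    P=plane(model('wrist',s),pts,s['tool_pos'][2]+zt);return (P-s['tool_pos'])@s['eef_rot']
E
python3 - <<'E'
from h import *
s=ctrl.state()
im=cv2.imread('pics/w2.png')
print(held(s,[[221,365],[419,365],[320,443]],28))
cv2.imwrite('pics/c3.png',cv2.resize(im[230:480,170:470],(720,600)))
E
```

```text
[[  0.458 -30.864 -27.919]
 [  0.548  33.834 -28.091]
 [-32.736   1.552 -27.938]]
```

View pics/c3.png

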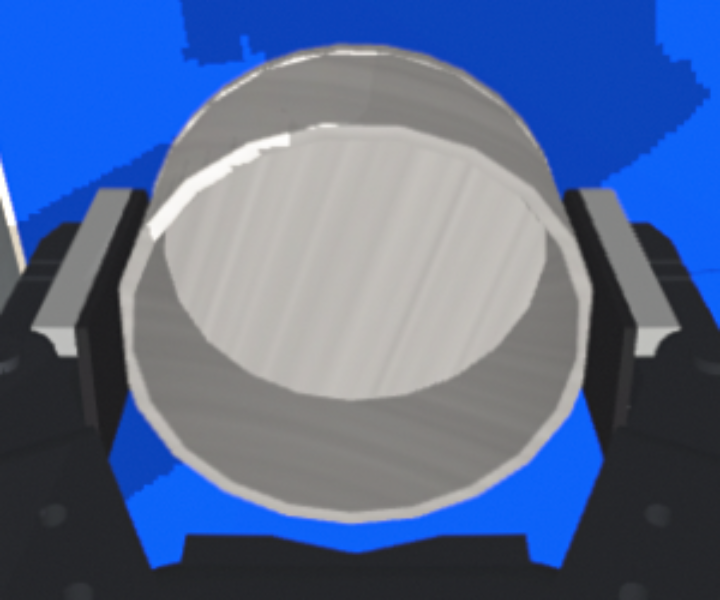

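Crop: the pan is held level and centred between the pads, about 0.3 mm off in tool x. The camera reads tool y about 1.5 mm too large. Next, over the deck.

>>> move_arm:
  moves:
    - [-20, 10, -26, 0, 0, 0]
    - [-45, 22, -26, 0, 0, 0]
    - [-45, 22, -26, 0, 0, 0]
    - [-45, 23, -26, 0, 0, 0]
    - [-45, 23, 0, 0, 0, 0]
    - [-45, 23, 0, 0, 0, 0]
    - [-45, 23, 0, 0, 0, 0]
    - [-41, 20, 0, 0, 0, 0]
    - [0, 0, 0, 0, 0, 0]
    - [0, 0, 0, 0, 0, 0]

```text
t: 5.78
tool_pos: [553.3, -20.7, 230.3]
eef_rot: [[0.108, 0.994, -0.004], [0.994, -0.108, 0.001], [0.001, -0.004, -1.0]]
force: [0.2, 1.5, -1.5]
gripper_width: 63.4
gripper_force: 67.7
```

```bash
python3 - <<'E'
from h import *
s,im=snap('w3');print(s['t'],s['tool_pos'],s['gripper_width'],s['eef_rot'])
M=model('wrist',s)
print(proj(M,[[561,47,64],[546,-90,64],[556,-20,28],s['tool_pos']*[1,1,0]]))
E
```

```text
5.775 [553.347 -20.746 230.276] 63.377031332947574 [[ 0.108  0.994 -0.004]
 [ 0.994 -0.108  0.001]
 [ 0.001 -0.004 -1.   ]]
[[318.065 116.461]
 [318.051 291.749]
 [320.989 196.527]
 [318.073 190.327]]
```

View pics/w3.png

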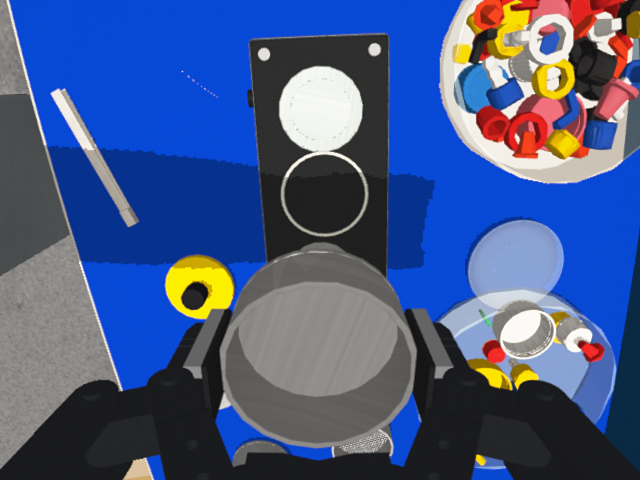

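The white ring centre is near (324,194), the left tin's top near (320,108), and the pan hides the right tin. Next I fit these.

```bash
python3 - <<'E'
from h import *
s=ctrl.state();im=cv2.imread('pics/w3.png');M=model('wrist',s);R=s['eef_rot']
g=im.min(2)
m=np.zeros_like(g);m[152:238,275:375]=1
m&=(g>90).astype(np.uint8);m[:,:]*=1
ys,xs=np.nonzero(m);P=plane(M,np.c_[xs,ys],28)[:,:2];c=np.array(plane(M,[[324,194]],28)[0,:2])
k=abs(np.linalg.norm(P-c,axis=1)-36)<5
c,r=circ(P[k])
for _ in range(3):
    k=abs(np.linalg.norm(P-c,axis=1)-r)<2;c,r=circ(P[k])
d=c-s['tool_pos'][:2];print('seat',c,r,k.sum(),'tool',d@R[:2])
# tin L top
m=np.zeros_like(g);m[60:156,270:370]=(g[60:156,270:370]>150)
cs=max(cv2.findContours(m,cv2.RETR_EXTERNAL,cv2.CHAIN_APPROX_NONE)[0],key=cv2.contourArea)
P=plane(M,cs.reshape(-1,2),64)[:,:2];c2,r2=circ(P);print('tinL',c2,r2,c2-c,np.linalg.norm(c2-c))
# deck screws / corners
E=plane(M,[[250,42],[388,36],[264,54],[375,49]],28)[:,:2];print(E,np.arctan2(*(E[1]-E[0])[::-1]),np.arctan2(*(E[3]-E[2])[::-1]))
E
```

```text
seat [559.064 -18.436] 35.32606944784996 951 tool [ 2.371  5.369 -0.015]
tinL [563.333  50.787] 29.771123418759228 [ 4.269 69.223] 69.35463160423402
[[515.41  106.402]
 [620.026  99.331]
 [524.805  96.601]
 [609.521  91.03 ]] -0.06748952681897757 -0.06566292288865846
```

>>> move_arm:
  moves:
    - [2.1, 3.9, 35, 0, 0, 0]
    - [0, 0, 45, 0, 0, 0]
    - [0, 0, 45, 0, 0, 0]
    - [0, 0, 35, 0, 0, 0]
    - [0, 0, 20, 0, 0, 0]
    - [0, 0, 5, 0, 0, 0]
    - [0, 0, 0, 0, 0, 0]
    - [0, 0, 0, 0, 0, 0]

```text
t: 6.82
tool_pos: [559.6, -19.1, 49.0]
eef_rot: [[0.107, 0.994, 0.003], [0.994, -0.107, -0.0], [-0.0, 0.003, -1.0]]
force: [0.4, 0.3, -0.5]
gripper_width: 62.9
gripper_force: 67.8
```

```bash
python3 - <<'E'
from h import *
s,im=snap('w4');print(s['t'],s['tool_pos'],s['eef_rot'][:,2],s['force'])
c=cv2.cvtColor(ctrl.snapshot('side'),cv2.COLOR_RGB2BGR)
a=cv2.cvtColor(ctrl.snapshot('scene'),cv2.COLOR_RGB2BGR)
cv2.imwrite('pics/c4.png',np.hstack([cv2.resize(x,(400,400)) for x in (im[150:450,170:470],c[160:280,280:400])]))
E
```

```text
6.825 [559.635 -19.143  48.97 ] [ 0.003 -0.    -1.   ] [ 0.448  0.304 -0.529]
```

View pics/c4.png

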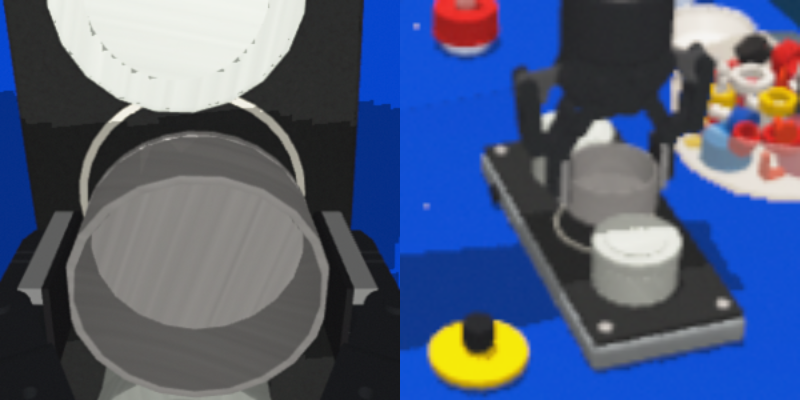

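Wrist crop: ring visible behind the pan, spanning x 80–304 of the crop; pan rim spans 69–328. Casting both.

```bash
python3 - <<'E'
from h import *
s=ctrl.state();im=cv2.imread('pics/w4.png');M=model('wrist',s);R=s['eef_rot']
g=im.min(2).astype(int)
# ring pixels: bright, in upper arc left & right
m=np.zeros(g.shape,bool);m[222:305,222:270]=1;m[222:305,362:405]=1
ys,xs=np.nonzero(m&(g>110));P=plane(M,np.c_[xs,ys],28)
T=((P-s['tool_pos'])@R)[:,:2];c=np.array([3,3.])
from scipy.optimize import least_squares
f=lambda q:np.linalg.norm(T-q,axis=1)-35.3
q=least_squares(f,[0,0],loss='soft_l1',f_scale=.5);e=f(q.x);print('ring tool xy',q.x,len(T),(abs(e)<1.5).sum())
print(held(s,[[221.5,355],[416,355],[316,444]],28))
E
```

```text
ring tool xy [ 0.743 -1.158] 1406 941
[[  4.451 -30.327 -28.07 ]
 [  4.326  32.565 -27.926]
 [-33.14    0.133 -27.997]]
```

>>> move_arm:
  moves:
    - [0.5, -1.8, 8, 0, 0, 0]
    - [0, 0, 7, 0, 0, 0]
    - [0, 0, 3, 0, 0, 0]
    - [0, 0, 0, 0, 0, 0]
    - [0, 0, 0, 0, 0, 0]

```text
t: 7.6
tool_pos: [556.9, -18.7, 29.3]
eef_rot: [[0.108, 0.994, 0.0], [0.994, -0.108, -0.0], [-0.0, 0.0, -1.0]]
force: [0.7, 0.1, -0.6]
gripper_width: 63.2
gripper_force: 67.7
```

>>> move_arm:
  moves:
    - [0, 0, 1, 0, 0, 0]
    - [0, 0, 1, 0, 0, 0]
    - [0, 0, 0, 0, 0, 0]
    - [0, 0, 0, 0, 0, 0]

```text
t: 8.1
tool_pos: [557.0, -18.7, 28.2]
eef_rot: [[0.108, 0.994, 0.001], [0.994, -0.108, -0.0], [-0.0, 0.001, -1.0]]
force: [-2.2, -0.5, 6.5]
gripper_width: 63.3
gripper_force: 68.4
```

>>> move_arm:
  moves:
    - [0, 0, 1, 0, 0, 0]
    - [0, 0, 0, 0, 0, 0]
    - [0, 0, 0, 0, 0, 0]

```text
t: 8.48
tool_pos: [557.0, -18.8, 28.2]
eef_rot: [[0.108, 0.994, 0.001], [0.994, -0.108, -0.0], [-0.0, 0.001, -1.0]]
force: [-5.0, -0.6, 9.9]
gripper_width: 63.4
gripper_force: 69.0
```

Contact at 6.5–10 N, so the pan is down. Release, and rise.

>>> move_arm:
  moves:
    - [0, 0, -1, 0, 0, 0]
    - [0, 0, 0, 0, 0, 0]
    - [0, 0, 0, 0, 0, 0]
    - [0, 0, 0, 0, 0, 0]
  jaw: 1

```text
t: 8.98
tool_pos: [556.5, -18.6, 26.9]
eef_rot: [[0.108, 0.994, -0.001], [0.994, -0.108, 0.0], [0.0, -0.001, -1.0]]
force: [-0.2, 0.2, -0.1]
gripper_width: 85.1
gripper_force: 0.0
```

>>> move_arm:
  moves:
    - [0, 0, -15, 0, 0, 0]
    - [0, 0, -40, 0, 0, 0]
    - [0, 0, -50, 0, 0, 0]
    - [0, 0, -50, 0, 0, 0]
    - [0, 0, -45, 0, 0, 0]
    - [0, 0, 0, 0, 0, 0]
    - [0, 0, 0, 0, 0, 0]

```text
t: 9.85
tool_pos: [556.9, -18.7, 227.8]
eef_rot: [[0.108, 0.994, 0.001], [0.994, -0.108, -0.0], [-0.0, 0.001, -1.0]]
force: [-1.1, -0.4, -0.1]
gripper_width: 85.2
gripper_force: 0.0
```

```bash
cat > tower.py <<'E'
from h import *
from scipy.optimize import least_squares
def disc(s,im,ctr,z,thr,r=33,inv=False):
    """bright disc/cup standing on the dark deck: far-side outline on plane z"""
    M=model('wrist',s);R=s['eef_rot'];g=cv2.GaussianBlur(im.min(2),(3,3),0)
    u=proj(M,[[*ctr,z]])[0];cam=ray(M,[[320,240]])[0][:2];ctr=np.array(ctr,float)
    L=np.linspace(.8,1.25,91);pts=[]
    v=ctr-cam;a0=np.arctan2(v[1],v[0])
    for a in a0+np.linspace(-1.5,1.5,61):
        X=np.c_[ctr+r*L[:,None]*[np.cos(a),np.sin(a)],np.full(91,z)];p=proj(M,X).astype(np.float32)
        val=cv2.remap(im.astype(np.float32),p[None,:,0],p[None,:,1],cv2.INTER_LINEAR)[0]
        gr=np.linalg.norm(val[3:]-val[:-3],axis=1)
        k=np.nonzero(gr>thr)[0]
        if len(k): pts.append(X[k[-1]+1,:2]) # outermost edge
    P=np.array(pts);q=least_squares(lambda q:np.linalg.norm(P-q,axis=1)-r,ctr,loss='soft_l1',f_scale=.4)
    d=q.x-s['tool_pos'][:2];print('disc',q.x,len(P),'med|e|',np.median(abs(q.fun)),np.median(np.linalg.norm(P-q.x,axis=1)),'tool',d@R[:2,:2]);return q.x
E
python3 - <<'E'
from tower import *
s,im=snap('w5');print(s['t'],s['tool_pos'])
disc(s,im,(558,-19),56,40)
cv2.imwrite('pics/c5.png',cv2.resize(im[:400,150:500],(525,600)))
E
```

```text
9.85 [556.877 -18.681 227.785]
disc [557.541 -21.188] 49 med|e| 0.15825963052778036 33.05867348176938 tool [-2.42  0.93]
```

View pics/c5.png

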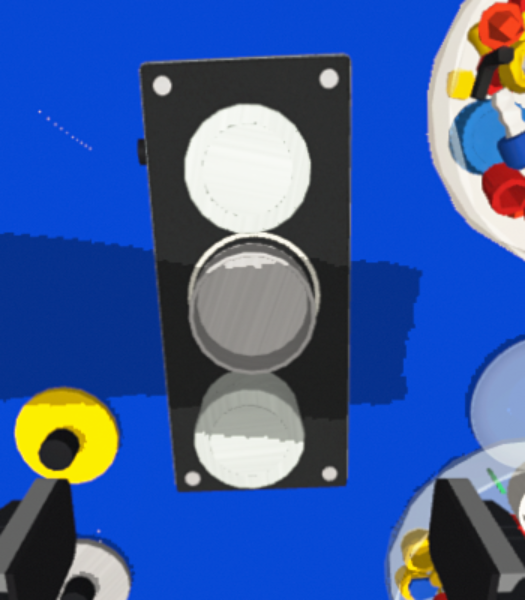

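The pan stands in the ring mark and both tins are untouched. The wrist measurement bias for an object under the TCP is about (-2.4, +0.9) in tool xy. Next, over the low sieve.

>>> move_arm:
  moves:
    - [-20, 4, 0, 0, 0, 0]
    - [-45, 7, 0, 0, 0, 0]
    - [-45, 7, 0, 0, 0, 0]
    - [-45, 7, 0, 0, 0, 0]
    - [-45, 7, 0, 0, 0, 0]
    - [-45, 8, 0, 0, 0, 0]
    - [-24, 4, 0, 0, 0, 0]
    - [0, 0, 0, 0, 0, 0]
    - [0, 0, 0, 0, 0, 0]

```text
t: 11.02
tool_pos: [570.7, -290.8, 226.1]
eef_rot: [[0.108, 0.994, -0.002], [0.994, -0.108, 0.002], [0.001, -0.002, -1.0]]
force: [-0.4, 0.4, 0.7]
gripper_width: 85.2
gripper_force: 0.0
```

```bash
python3 - <<'E'
from h import *
s,im=snap('w6');print(s['t'],s['tool_pos'])
rim(s,im,(572,-292),32);rim(s,im,(459,-324),46)
E
```

```text
11.025 [ 570.727 -290.758  226.122]
rms 0.2603371264872084 centre [ 570.492 -295.015] rad 32.98317085622883 used 110 229 tool dxy -4.256814583954994 0.22790990987734455
rms 0.2730560739227445 centre [ 453.877 -329.064] rad 32.97221982237547 used 105 239 tool dxy -50.75329210842924 -112.00544997167457
```

View pics/w6.png

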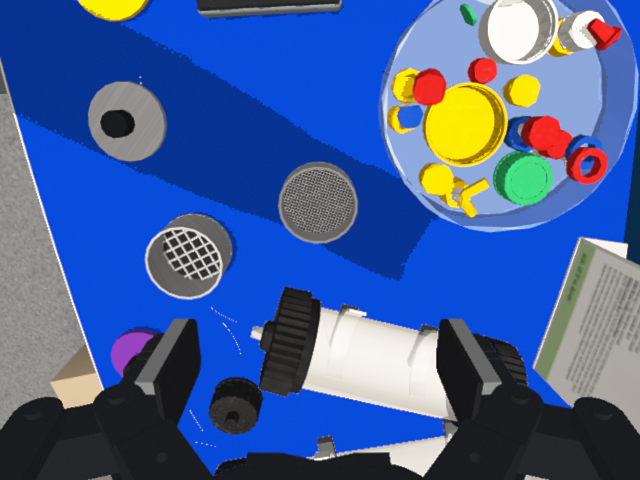

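The low sieve is at (318,202), clear of the dish by about 17 mm at the finger. The tall sieve is at (190,257) and the lid at (127,121). Target TCP for the low sieve is about (569.8, -292.6).

>>> move_arm:
  moves:
    - [-1.9, -0.7, 35, 0, 0, 0]
    - [0, 0, 45, 0, 0, 0]
    - [0, 0, 45, 0, 0, 0]
    - [0, 0, 35, 0, 0, 0]
    - [0, 0, 10, 0, 0, 0]
    - [0, 0, 0, 0, 0, 0]

```text
t: 11.82
tool_pos: [570.5, -291.8, 57.4]
eef_rot: [[0.107, 0.994, -0.001], [0.994, -0.107, 0.0], [0.0, -0.001, -1.0]]
force: [0.0, -0.0, 0.8]
gripper_width: 85.3
gripper_force: 0.0
```

>>> move_arm:
  moves:
    - [-0.9, -0.6, 25, 0, 0, 0]
    - [0, 0, 20, 0, 0, 0]
    - [0, 0, 8, 0, 0, 0]
    - [0, 0, 0, 0, 0, 0]
    - [0, 0, 0, 0, 0, 0]

```text
t: 12.45
tool_pos: [570.5, -293.9, 5.3]
eef_rot: [[0.108, 0.994, 0.001], [0.994, -0.108, -0.001], [-0.001, 0.001, -1.0]]
force: [-1.0, -0.3, -0.6]
gripper_width: 85.5
gripper_force: 0.0
```

>>> move_arm:
  moves:
    - [0, 0, 0, 0, 0, 0]
    - [0, 0, 0, 0, 0, 0]
    - [0, 0, 0, 0, 0, 0]
    - [0, 0, 0, 0, 0, 0]
  jaw: 0

```text
t: 12.95
tool_pos: [571.0, -294.3, 6.3]
eef_rot: [[0.108, 0.994, 0.003], [0.994, -0.108, -0.002], [-0.002, 0.003, -1.0]]
force: [-0.2, 0.1, 5.8]
gripper_width: 65.0
gripper_force: 66.7
```

>>> move_arm:
  moves:
    - [0, 0, -20, 0, 0, 0]
    - [0, 0, -40, 0, 0, 0]
    - [0, 0, -50, 0, 0, 0]
    - [0, 0, -50, 0, 0, 0]
    - [0, 0, -50, 0, 0, 0]
    - [0, 0, -10, 0, 0, 0]
    - [0, 0, 0, 0, 0, 0]

```text
t: 13.82
tool_pos: [570.2, -293.7, 225.2]
eef_rot: [[0.108, 0.994, 0.001], [0.994, -0.108, -0.001], [-0.001, 0.001, -1.0]]
force: [0.2, -0.7, -1.6]
gripper_width: 64.5
gripper_force: 66.6
```

>>> move_arm:
  moves:
    - [20, -4, 0, 0, 0, 0]
    - [45, -7, 0, 0, 0, 0]
    - [45, -7, 0, 0, 0, 0]
    - [45, -7, 0, 0, 0, 0]
    - [45, -7, 0, 0, 0, 0]
    - [45, -8, 0, 0, 0, 0]
    - [24, -4, 0, 0, 0, 0]
    - [0, 0, 0, 0, 0, 0]
    - [0, 0, 0, 0, 0, 0]

```text
t: 14.95
tool_pos: [554.3, -21.7, 222.3]
eef_rot: [[0.108, 0.994, -0.003], [0.994, -0.108, -0.0], [-0.0, -0.003, -1.0]]
force: [-1.1, -0.7, -1.1]
gripper_width: 65.1
gripper_force: 66.6
```

```bash
python3 - <<'E'
from tower import *
s,im=snap('w7');print(s['t'],s['tool_pos'],s['force'],s['gripper_width'])
disc(s,im,(558,-21),56,40)
cv2.imwrite('pics/c7.png',im)
E
```

```text
14.95 [554.293 -21.713 222.284] [-1.065 -0.664 -1.117] 65.14335212232953
disc [557.471 -21.586] 56 med|e| 0.2829873363990245 32.93241579178579 tool [0.47  3.145]
```

View pics/c7.png

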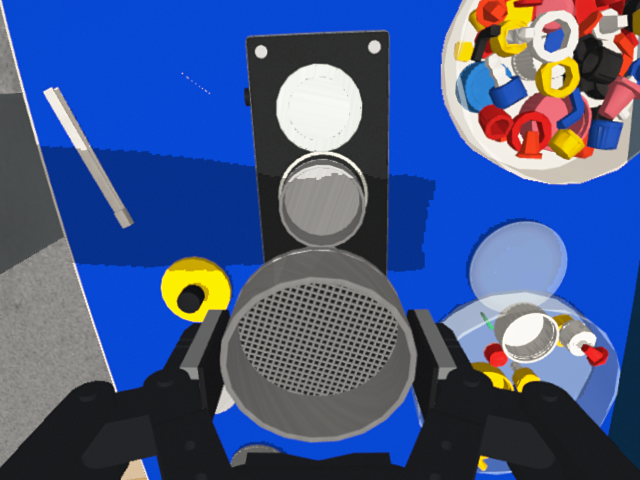

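The low sieve is held level. Its rim spans x 222–416 with its bottom at y 439, and the pan is clearly visible at (322,200).

```bash
python3 - <<'E'
from h import *
s=ctrl.state()
print(held(s,[[222,360],[416,360],[318,439.5]],26))
E
```

```text
[[  0.986 -30.914 -25.917]
 [  1.083  33.233 -26.091]
 [-33.052   0.841 -25.988]]
```

>>> move_arm:
  moves:
    - [3.4, 2.3, 35, 0, 0, 0]
    - [0, 0, 45, 0, 0, 0]
    - [0, 0, 40, 0, 0, 0]
    - [0, 0, 20, 0, 0, 0]
    - [0, 0, 7, 0, 0, 0]
    - [0, 0, 0, 0, 0, 0]
    - [0, 0, 0, 0, 0, 0]

```text
t: 15.88
tool_pos: [559.0, -18.7, 78.9]
eef_rot: [[0.109, 0.994, 0.003], [0.994, -0.109, -0.0], [-0.0, 0.003, -1.0]]
force: [0.6, 0.5, -1.9]
gripper_width: 64.7
gripper_force: 66.6
```

>>> move_arm:
  moves:
    - [0.2, -2, 8, 0, 0, 0]
    - [0, 0, 5, 0, 0, 0]
    - [0, 0, 0, 0, 0, 0]
    - [0, 0, 0, 0, 0, 0]

```text
t: 16.38
tool_pos: [555.8, -17.7, 64.3]
eef_rot: [[0.108, 0.994, -0.0], [0.994, -0.108, -0.0], [-0.0, -0.0, -1.0]]
force: [0.1, 0.3, -1.0]
gripper_width: 65.1
gripper_force: 66.6
```

```bash
python3 - <<'E'
from h import *
s,im=snap('w8');print(s['t'],s['tool_pos'],s['force'])
c=cv2.cvtColor(ctrl.snapshot('side'),cv2.COLOR_RGB2BGR)
cv2.imwrite('pics/c8.png',np.hstack([cv2.resize(x,(400,400)) for x in (im[150:450,170:470],c[150:270,280:400])]))
E
```

```text
16.375 [555.804 -17.709  64.271] [ 0.1    0.324 -1.011]
```

View pics/c8.png

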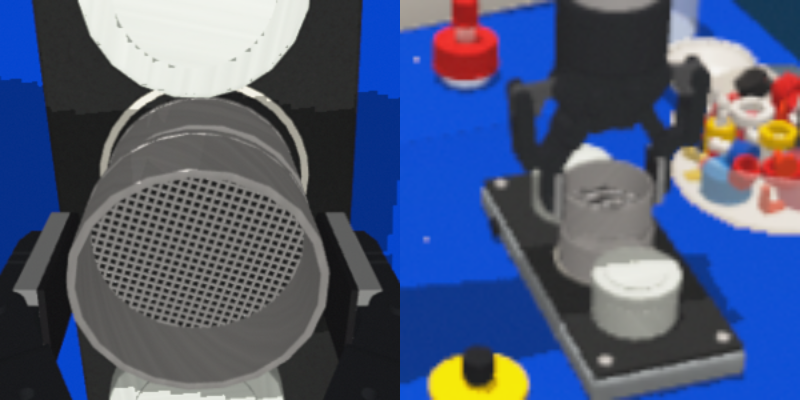

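Side view: the sieve hangs just above the pan, nearly in line. Small correction, then lower.

>>> move_arm:
  moves:
    - [-0.8, 1.2, 2, 0, 0, 0]
    - [0, 0, 2, 0, 0, 0]
    - [0, 0, 1, 0, 0, 0]
    - [0, 0, 0, 0, 0, 0]
    - [0, 0, 0, 0, 0, 0]

```text
t: 17.1
tool_pos: [557.0, -18.7, 59.3]
eef_rot: [[0.108, 0.994, 0.0], [0.994, -0.108, -0.0], [-0.0, 0.0, -1.0]]
force: [-0.0, 0.3, -0.2]
gripper_width: 64.8
gripper_force: 66.6
```

>>> move_arm:
  moves:
    - [0, 0, 1, 0, 0, 0]
    - [0, 0, 1, 0, 0, 0]
    - [0, 0, 0, 0, 0, 0]

```text
t: 17.48
tool_pos: [556.8, -18.7, 57.2]
eef_rot: [[0.108, 0.994, -0.0], [0.994, -0.108, 0.0], [-0.0, -0.0, -1.0]]
force: [-0.1, -0.0, -1.2]
gripper_width: 65.0
gripper_force: 66.6
```

>>> move_arm:
  moves:
    - [0, 0, 1, 0, 0, 0]
    - [0, 0, 0.7, 0, 0, 0]
    - [0, 0, 0, 0, 0, 0]
    - [0, 0, 0, 0, 0, 0]

```text
t: 17.98
tool_pos: [557.0, -18.7, 56.2]
eef_rot: [[0.108, 0.994, 0.0], [0.994, -0.108, -0.0], [-0.0, 0.0, -1.0]]
force: [-1.8, 0.5, 4.4]
gripper_width: 64.9
gripper_force: 67.0
```

Contact at z≈56.2, as expected for seated (50+6). Release and rise.

>>> move_arm:
  moves:
    - [0, 0, 0, 0, 0, 0]
    - [0, 0, 0, 0, 0, 0]
    - [0, 0, 0, 0, 0, 0]
    - [0, 0, 0, 0, 0, 0]
  jaw: 1

```text
t: 18.48
tool_pos: [556.9, -18.7, 55.4]
eef_rot: [[0.108, 0.994, -0.0], [0.994, -0.108, 0.0], [0.0, -0.0, -1.0]]
force: [-0.2, -0.2, 0.2]
gripper_width: 85.0
gripper_force: 0.0
```

>>> move_arm:
  moves:
    - [0, 0, -15, 0, 0, 0]
    - [0, 0, -40, 0, 0, 0]
    - [0, 0, -50, 0, 0, 0]
    - [0, 0, -50, 0, 0, 0]
    - [0, 0, -17, 0, 0, 0]
    - [0, 0, 0, 0, 0, 0]
    - [0, 0, 0, 0, 0, 0]

```text
t: 19.35
tool_pos: [556.6, -18.7, 226.9]
eef_rot: [[0.108, 0.994, -0.001], [0.994, -0.108, 0.0], [0.0, -0.001, -1.0]]
force: [0.0, -0.3, 0.1]
gripper_width: 85.8
gripper_force: 0.0
```

```bash
python3 - <<'E'
from tower import *
s,im=snap('w9');print(s['t'],s['tool_pos'],s['force'])
disc(s,im,(558,-21),82,40)
c=cv2.cvtColor(ctrl.snapshot('side'),cv2.COLOR_RGB2BGR)
cv2.imwrite('pics/c9.png',np.hstack([cv2.resize(x,(400,400)) for x in (im[0:400,120:520],c[150:270,280:400])]))
E
```

```text
19.35 [556.569 -18.652 226.874] [ 0.004 -0.312  0.084]
disc [557.581 -20.672] 38 med|e| 0.1242588551392636 33.035450172156075 tool [-1.899  1.224]
```

View pics/c9.png

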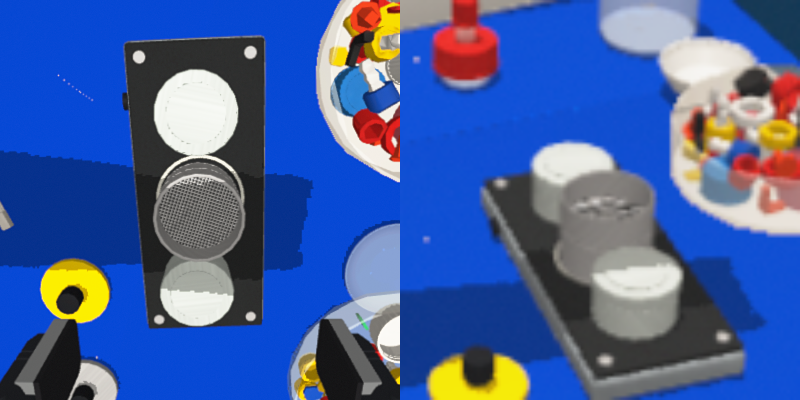

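Both views show the low sieve seated level, with its centre within 0.5 mm of the pan's. Next, the tall sieve.

>>> move_arm:
  moves:
    - [-25, -5, 0, 0, 0, 0]
    - [-45, -10, 0, 0, 0, 0]
    - [-50, -11, 0, 0, 0, 0]
    - [-50, -11, 0, 0, 0, 0]
    - [-50, -11, 0, 0, 0, 0]
    - [-50, -11, 0, 0, 0, 0]
    - [-47, -11, 0, 0, 0, 0]
    - [0, 0, 0, 0, 0, 0]
    - [0, 0, 0, 0, 0, 0]

```text
t: 20.58
tool_pos: [452.6, -325.7, 226.4]
eef_rot: [[0.109, 0.994, -0.002], [0.994, -0.109, 0.002], [0.002, -0.002, -1.0]]
force: [0.4, 0.7, -0.2]
gripper_width: 85.3
gripper_force: 0.0
```

```bash
python3 - <<'E'
from h import *
s,im=snap('w10');print(s['t'],s['tool_pos'],s['qpos'])
rim(s,im,(454,-329),46);rim(s,im,(418,-215),13)
E
```

```text
20.575 [ 452.64  -325.681  226.365] [-0.744  0.136  0.183  1.621  0.001  0.935]
rms 0.2659641416622673 centre [ 453.858 -328.74 ] rad 32.974783683095396 used 113 242 tool dxy -2.909175983297332 1.5423480652053194
rms 0.2641012197726918 centre [ 418.943 -211.286] rad 32.917597386107595 used 122 240 tool dxy 110.06122940880532 -45.913955599103765
```

>>> move_arm:
  moves:
    - [-0.7, 0.4, 35, 0, 0, 0]
    - [0, 0, 45, 0, 0, 0]
    - [0, 0, 45, 0, 0, 0]
    - [0, 0, 25, 0, 0, 0]
    - [0, 0, 10, 0, 0, 0]
    - [0, 0, 0, 0, 0, 0]

```text
t: 21.38
tool_pos: [453.6, -326.0, 67.4]
eef_rot: [[0.107, 0.994, -0.001], [0.994, -0.107, 0.001], [0.001, -0.001, -1.0]]
force: [0.4, -0.4, 1.0]
gripper_width: 85.5
gripper_force: 0.0
```

>>> move_arm:
  moves:
    - [0, -0.6, 25, 0, 0, 0]
    - [0, 0, 20, 0, 0, 0]
    - [0, 0, 8, 0, 0, 0]
    - [0, 0, 0, 0, 0, 0]
    - [0, 0, 0, 0, 0, 0]

```text
t: 22.0
tool_pos: [453.8, -327.8, 16.2]
eef_rot: [[0.108, 0.994, 0.002], [0.994, -0.108, -0.002], [-0.002, 0.002, -1.0]]
force: [1.2, -0.2, -0.7]
gripper_width: 85.5
gripper_force: 0.0
```

>>> move_arm:
  moves:
    - [0, 0, 0, 0, 0, 0]
    - [0, 0, 0, 0, 0, 0]
    - [0, 0, 0, 0, 0, 0]
    - [0, 0, 0, 0, 0, 0]
  jaw: 0

```text
t: 22.5
tool_pos: [453.9, -328.0, 16.5]
eef_rot: [[0.108, 0.994, 0.002], [0.994, -0.108, -0.002], [-0.002, 0.003, -1.0]]
force: [-0.1, 0.2, 5.8]
gripper_width: 64.9
gripper_force: 66.7
```

>>> move_arm:
  moves:
    - [0, 0, -20, 0, 0, 0]
    - [0, 0, -40, 0, 0, 0]
    - [0, 0, -50, 0, 0, 0]
    - [0, 0, -50, 0, 0, 0]
    - [0, 0, -45, 0, 0, 0]
    - [0, 0, -5, 0, 0, 0]
    - [0, 0, 0, 0, 0, 0]

```text
t: 23.38
tool_pos: [452.8, -326.9, 224.0]
eef_rot: [[0.108, 0.994, -0.0], [0.994, -0.108, 0.0], [0.0, -0.0, -1.0]]
force: [-0.1, 0.1, -0.8]
gripper_width: 64.7
gripper_force: 66.5
```

>>> move_arm:
  moves:
    - [25, 5, 0, 0, 0, 0]
    - [45, 10, 0, 0, 0, 0]
    - [50, 11, 0, 0, 0, 0]
    - [50, 11, 0, 0, 0, 0]
    - [50, 11, 0, 0, 0, 0]
    - [50, 11, 0, 0, 0, 0]
    - [46, 11, 0, 0, 0, 0]
    - [0, 0, 0, 0, 0, 0]
    - [0, 0, 0, 0, 0, 0]

```text
t: 24.5
tool_pos: [555.4, -20.3, 222.2]
eef_rot: [[0.107, 0.994, -0.004], [0.994, -0.107, 0.0], [-0.0, -0.004, -1.0]]
force: [0.2, -0.5, -0.2]
gripper_width: 64.9
gripper_force: 66.5
```

```bash
python3 - <<'E'
from tower import *
s,im=snap('w11');print(s['t'],s['tool_pos'],s['force'],s['gripper_width'])
disc(s,im,(558,-20.7),82,40)
# held rim: near-side (image-bottom) outer edge against the blue/dark background along the column range
h=cv2.cvtColor(im,cv2.COLOR_BGR2HSV);blue=((h[...,0]>100)&(h[...,0]<130)&(h[...,1]>150))
g=im.max(2)
for nm,ref in (('w7',26),('w11',29.5)):
    J=cv2.imread(f'pics/{nm}.png').astype(float);out=[]
    for c in range(270,370,10):
        col=cv2.GaussianBlur(J[:,c-1:c+2].mean(1),(1,3),0);gr=np.linalg.norm(np.diff(col,axis=0),axis=1)
        k=np.nonzero(gr[405:452]>12)[0]+405;out.append((c,k.tolist()))
    print(nm,out)
E
```

```text
24.5 [555.402 -20.329 222.204] [ 0.151 -0.498 -0.231] 64.88967624311775
disc [557.615 -20.746] 24 med|e| 0.14209551999816483 33.00041122548211 tool [-0.177  2.245]
w7 [(270, [424, 425, 426, 429, 430, 431, 432, 442, 443, 444, 445, 446, 447, 451]), (280, [429, 430, 431, 433, 434, 435, 436, 437, 445, 446, 447, 450, 451]), (290, [432, 433, 434, 436, 437, 438, 439]), (300, [434, 435, 436, 438, 439, 440, 441]), (310, [435, 436, 437, 440, 441, 442, 443]), (320, [435, 436, 437, 440, 441, 442, 443]), (330, [435, 436, 437, 439, 440, 441, 442]), (340, [433, 434, 435, 438, 439, 440, 441]), (350, [430, 431, 432, 435, 436, 437, 438, 451]), (360, [427, 428, 429, 432, 433, 434, 435, 450, 451])]
w11 [(270, [433, 434, 435, 438, 439, 440, 441, 450, 451]), (280, [437, 438, 439, 442, 443, 444, 450, 451]), (290, [440, 441, 442, 445, 446, 447]), (300, [443, 444, 447, 448, 449, 450]), (310, [443, 444, 445, 448, 449, 450]), (320, [444, 445, 446, 448, 449, 450, 451]), (330, [443, 444, 445, 448, 449, 450]), (340, [441, 442, 443, 446, 447, 448, 449]), (350, [439, 440, 441, 444, 445, 446, 447, 451]), (360, [435, 436, 437, 440, 441, 442, 443, 450, 451])]
```

```bash
python3 - <<'E'
from h import *
s=ctrl.state()
print(held(s,[[318,441.5]],26),held(s,[[318,449.5]],29.5),held(s,[[318,449.5]],30.5))
E
```

```text
[[-34.002   0.84  -25.99 ]] [[-34.196   0.84  -29.49 ]] [[-33.15   0.84 -30.49]]
```

>>> move_arm:
  moves:
    - [1.5, 1.3, 30, 0, 0, 0]
    - [0, 0, 40, 0, 0, 0]
    - [0, 0, 30, 0, 0, 0]
    - [0, 0, 12, 0, 0, 0]
    - [0, 0, 2, 0, 0, 0]
    - [0, 0, 0, 0, 0, 0]
    - [0, 0, 0, 0, 0, 0]

```text
t: 25.42
tool_pos: [559.2, -19.3, 112.4]
eef_rot: [[0.108, 0.994, 0.003], [0.994, -0.108, -0.001], [-0.0, 0.003, -1.0]]
force: [-0.1, -0.7, -0.7]
gripper_width: 65.0
gripper_force: 66.6
```

>>> move_arm:
  moves:
    - [0.6, -1.2, 6, 0, 0, 0]
    - [0, 0, 4, 0, 0, 0]
    - [0, 0, 0, 0, 0, 0]
    - [0, 0, 0, 0, 0, 0]
    - [0, 0, 0, 0, 0, 0]

```text
t: 26.05
tool_pos: [557.0, -18.3, 100.7]
eef_rot: [[0.108, 0.994, 0.0], [0.994, -0.108, -0.0], [-0.0, 0.0, -1.0]]
force: [-0.5, -0.4, -0.5]
gripper_width: 64.9
gripper_force: 66.6
```

>>> move_arm:
  moves:
    - [-0.4, 0, 3, 0, 0, 0]
    - [0, 0, 2, 0, 0, 0]
    - [0, 0, 1, 0, 0, 0]
    - [0, 0, 0, 0, 0, 0]
    - [0, 0, 0, 0, 0, 0]

```text
t: 26.68
tool_pos: [556.9, -18.7, 94.7]
eef_rot: [[0.108, 0.994, 0.0], [0.994, -0.108, -0.0], [-0.0, 0.0, -1.0]]
force: [0.2, 1.0, -1.6]
gripper_width: 64.4
gripper_force: 66.6
```

>>> move_arm:
  moves:
    - [0, 0, 1, 0, 0, 0]
    - [0, 0, 0.7, 0, 0, 0]
    - [0, 0, 0, 0, 0, 0]
    - [0, 0, 0, 0, 0, 0]

```text
t: 27.18
tool_pos: [556.8, -18.7, 92.9]
eef_rot: [[0.108, 0.994, -0.0], [0.994, -0.108, -0.0], [-0.0, -0.0, -1.0]]
force: [0.5, 0.9, -0.6]
gripper_width: 64.6
gripper_force: 66.6
```

>>> move_arm:
  moves:
    - [0, 0, 0.8, 0, 0, 0]
    - [0, 0, 0.6, 0, 0, 0]
    - [0, 0, 0, 0, 0, 0]
    - [0, 0, 0, 0, 0, 0]

```text
t: 27.68
tool_pos: [557.0, -18.7, 92.5]
eef_rot: [[0.108, 0.994, 0.001], [0.994, -0.108, -0.0], [-0.0, 0.001, -1.0]]
force: [-1.9, -0.2, 5.0]
gripper_width: 64.7
gripper_force: 67.0
```

>>> move_arm:
  moves:
    - [0, 0, 0, 0, 0, 0]
    - [0, 0, 0, 0, 0, 0]
    - [0, 0, 0, 0, 0, 0]
    - [0, 0, 0, 0, 0, 0]
  jaw: 1

```text
t: 28.18
tool_pos: [556.7, -18.7, 91.2]
eef_rot: [[0.108, 0.994, -0.0], [0.994, -0.108, 0.0], [-0.0, -0.0, -1.0]]
force: [-0.2, 0.2, 0.4]
gripper_width: 85.2
gripper_force: 0.0
```

>>> move_arm:
  moves:
    - [0, 0, -15, 0, 0, 0]
    - [0, 0, -40, 0, 0, 0]
    - [0, 0, -50, 0, 0, 0]
    - [0, 0, -30, 0, 0, 0]
    - [0, 0, 0, 0, 0, 0]
    - [0, 0, 0, 0, 0, 0]

```text
t: 28.92
tool_pos: [556.7, -18.7, 226.2]
eef_rot: [[0.108, 0.994, -0.0], [0.994, -0.108, 0.0], [0.0, -0.0, -1.0]]
force: [0.4, -0.6, -0.2]
gripper_width: 85.0
gripper_force: 0.0
```

```bash
python3 - <<'E'
from tower import *
s,im=snap('w12');print(s['t'],s['tool_pos'])
disc(s,im,(558,-21),122,40);rim(s,im,(418.9,-211.3),13)
E
```

```text
28.925 [556.703 -18.666 226.221]
disc [556.276 -24.904] 49 med|e| 2.1237469048102966 32.889160770630795 tool [-6.248  0.249]
rms 54.672240453290684 centre [ 253.534 -343.924] rad 72.9108658634718 used 226 2833 tool dxy -356.1014673949371 -266.2626926069966
```

>>> move_arm:
  moves:
    - [-20, -11, 0, 0, 0, 0]
    - [-40, -23, 0, 0, 0, 0]
    - [-45, -26, 0, 0, 0, 0]
    - [-45, -26, 0, 0, 0, 0]
    - [-40, -23, 0, 0, 0, 0]
    - [-14, -8, 0, 0, 0, 0]
    - [0, 0, 0, 0, 0, 0]
    - [0, 0, 0, 0, 0, 0]

```text
t: 29.98
tool_pos: [418.9, -207.9, 225.9]
eef_rot: [[0.107, 0.994, -0.0], [0.994, -0.107, 0.001], [0.001, -0.001, -1.0]]
force: [0.0, 0.1, -0.6]
gripper_width: 85.7
gripper_force: 0.0
```

```bash
cat >> h.py <<'E'
def knob(s,im,guess,z,w=70):
    "black knob top: fit circle r=11 on plane z, far half"
    from scipy.optimize import least_squares
    M=model('wrist',s);u=proj(M,[[*guess,z]])[0].astype(int)
    m=np.zeros(im.shape[:2],np.uint8);y,x=max(u[1]-w,0),max(u[0]-w,0)
    m[y:u[1]+w,x:u[0]+w]=(im[y:u[1]+w,x:u[0]+w].max(2)<60)
    cs=cv2.findContours(m,cv2.RETR_EXTERNAL,cv2.CHAIN_APPROX_NONE)[0]
    c=min((c for c in cs if cv2.contourArea(c)>80),key=lambda c:np.linalg.norm(c.reshape(-1,2).mean(0)-u))
    P=plane(M,c.reshape(-1,2),z)[:,:2];cam=ray(M,[[320,240]])[0][:2];cen=P.mean(0)
    for _ in range(4):
        v=cen-cam;v/=np.linalg.norm(v);k=(P-cen)@v>0
        q=least_squares(lambda q:np.linalg.norm(P[k]-q,axis=1)-11,cen,loss='soft_l1',f_scale=.5);cen=q.x
    print('knob',cen,'med|e|',np.median(abs(q.fun)),'px',c.reshape(-1,2).mean(0),len(c),'tool',(cen-s['tool_pos'][:2])@s['eef_rot'][:2,:2]);return cen
E
python3 - <<'E'
from h import *
s,im=snap('w13');print(s['t'],s['tool_pos'])
rim(s,im,(418.9,-211.3),13);knob(s,im,(418.9,-211.3),36)
E
```

```text
29.975 [ 418.898 -207.86   225.913]
rms 0.2761880140132416 centre [ 418.463 -210.312] rad 33.03184653677131 used 104 212 tool dxy -2.484436586800723 -0.17006479831235807
knob [ 418.678 -209.092] med|e| 0.35343980137101294 px [316.895 202.882] 76 tool [-1.248 -0.088]
```

>>> move_arm:
  moves:
    - [0.2, -1.2, 35, 0, 0, 0]
    - [0, 0, 45, 0, 0, 0]
    - [0, 0, 45, 0, 0, 0]
    - [0, 0, 40, 0, 0, 0]
    - [0, 0, 20, 0, 0, 0]
    - [0, 0, 8, 0, 0, 0]
    - [0, 0, 0, 0, 0, 0]
    - [0, 0, 0, 0, 0, 0]

```text
t: 31.02
tool_pos: [418.5, -208.9, 34.9]
eef_rot: [[0.107, 0.994, 0.002], [0.994, -0.107, -0.001], [-0.001, 0.002, -1.0]]
force: [0.4, 0.4, 0.2]
gripper_width: 85.3
gripper_force: 0.0
```

>>> move_arm:
  moves:
    - [1, -0.9, 10, 0, 0, 0]
    - [0, 0, 7, 0, 0, 0]
    - [0, 0, 0, 0, 0, 0]
    - [0, 0, 0, 0, 0, 0]

```text
t: 31.52
tool_pos: [416.5, -207.5, 16.5]
eef_rot: [[0.108, 0.994, -0.0], [0.994, -0.108, 0.0], [0.0, -0.0, -1.0]]
force: [-0.7, 0.3, 0.3]
gripper_width: 85.5
gripper_force: 0.0
```

>>> move_arm:
  moves:
    - [0, 0, 0, 0, 0, 0]
    - [0, 0, 0, 0, 0, 0]
    - [0, 0, 0, 0, 0, 0]
    - [0, 0, 0, 0, 0, 0]
    - [0, 0, 0, 0, 0, 0]
    - [0, 0, 0, 0, 0, 0]
    - [0, 0, 0, 0, 0, 0]
  jaw: 0

```text
t: 32.4
tool_pos: [416.9, -207.7, 17.0]
eef_rot: [[0.108, 0.994, 0.001], [0.994, -0.108, -0.001], [-0.0, 0.001, -1.0]]
force: [0.1, 0.0, 2.8]
gripper_width: 19.6
gripper_force: 59.0
```

>>> move_arm:
  moves:
    - [0, 0, -20, 0, 0, 0]
    - [0, 0, -40, 0, 0, 0]
    - [0, 0, -50, 0, 0, 0]
    - [0, 0, -50, 0, 0, 0]
    - [0, 0, -45, 0, 0, 0]
    - [0, 0, -5, 0, 0, 0]
    - [0, 0, 0, 0, 0, 0]

```text
t: 33.28
tool_pos: [416.2, -207.2, 225.3]
eef_rot: [[0.108, 0.994, -0.001], [0.994, -0.108, 0.001], [0.001, -0.001, -1.0]]
force: [-0.5, 1.1, -1.1]
gripper_width: 19.1
gripper_force: 58.9
```

>>> move_arm:
  moves:
    - [20, 11, 0, 0, 0, 0]
    - [40, 23, 0, 0, 0, 0]
    - [45, 26, 0, 0, 0, 0]
    - [45, 26, 0, 0, 0, 0]
    - [39, 24, 0, 0, 0, 0]
    - [14, 8, 0, 0, 0, 0]
    - [0, 0, 0, 0, 0, 0]
    - [0, 0, 0, 0, 0, 0]
    - [0, 0, 0, 0, 0, 0]

```text
t: 34.4
tool_pos: [555.1, -19.6, 226.4]
eef_rot: [[0.11, 0.994, -0.0], [0.994, -0.11, -0.0], [-0.0, -0.0, -1.0]]
force: [-0.3, 0.1, -0.9]
gripper_width: 19.3
gripper_force: 59.0
```

```bash
python3 - <<'E'
from tower import *
s,im=snap('w14');print(s['t'],s['tool_pos'],s['gripper_width'],s['eef_rot'][:,2])
d=cv2.cvtColor(ctrl.snapshot('side'),cv2.COLOR_RGB2BGR);cv2.imwrite('pics/side14.png',d)
c=d[90:270,270:430]
cv2.imwrite('pics/c14.png',np.hstack([im[:,120:520],cv2.resize(c,(400,480))]))
E
```

```text
34.4 [555.113 -19.565 226.441] 19.278492202085936 [-0. -0. -1.]
```

View pics/c14.png

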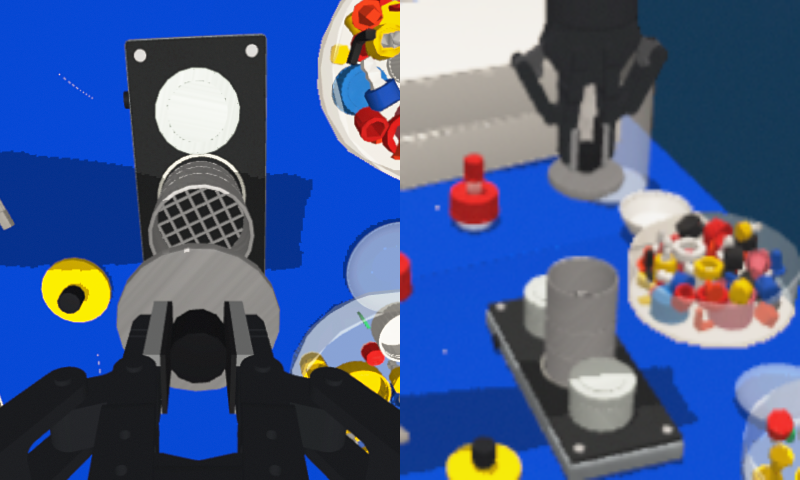

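Crops: three-part tower upright, lid held level; lid disc spans x 237–402 (full image), lower edge y≈390; tower's top rim spans x 269–372.

```bash
python3 - <<'E'
from tower import *
s=ctrl.state();im=cv2.imread('pics/w14.png');M=model('wrist',s)
print(held(s,[[237,314],[402,314],[319,390]],-4))
P=plane(M,[[269,226],[372,226],[320,184]],122);print((P-s['tool_pos'])@s['eef_rot'])
def edge(p0,p1,n=60):
    L=np.linspace(0,1,n)[:,None];p=(np.array(p0)*(1-L)+np.array(p1)*L).astype(np.float32)
    v=cv2.remap(im.astype(np.float32),p[None,:,0],p[None,:,1],1)[0];g=np.linalg.norm(v[2:]-v[:-2],axis=1);return p[1+g.argmax()],g.max()
for r in (300,310,320):print(r,edge((220,r),(255,r)),edge((415,r),(385,r)))
for c in (290,300,340,350):print(c,edge((c,180),(c,200)))
for r in (215,225,235):print(r,edge((258,r),(290,r)),edge((385,r),(355,r)))
E
```

```text
[[  1.39  -31.246   3.989]
 [  1.349  34.159   4.012]
 [-35.467   1.272   4.008]]
[[  5.917 -29.381 104.783]
 [  5.886  34.221 104.805]
 [ 32.21    2.075 104.789]]
300 (array([229.492, 300.   ], dtype=float32), np.float32(205.21477)) (array([396.695, 300.   ], dtype=float32), np.float32(92.12451))
310 (array([224.746, 310.   ], dtype=float32), np.float32(157.18806)) (array([399.237, 310.   ], dtype=float32), np.float32(96.72011))
320 (array([236.61, 320.  ], dtype=float32), np.float32(96.66884)) (array([399.237, 320.   ], dtype=float32), np.float32(83.32783))
290 (array([290.   , 198.305], dtype=float32), np.float32(96.56293))
300 (array([300.   , 192.542], dtype=float32), np.float32(126.19979))
340 (array([340.   , 191.525], dtype=float32), np.float32(117.119415))
350 (array([350.   , 197.627], dtype=float32), np.float32(62.327858))
215 (array([285.661, 215.   ], dtype=float32), np.float32(109.04572)) (array([369.237, 215.   ], dtype=float32), np.float32(79.32042))
225 (array([268.305, 225.   ], dtype=float32), np.float32(96.8534)) (array([372.288, 225.   ], dtype=float32), np.float32(85.4854))
235 (array([267.763, 235.   ], dtype=float32), np.float32(86.44763)) (array([356.525, 235.   ], dtype=float32), np.float32(94.42053))
```

>>> move_arm:
  moves:
    - [1.8, 1.6, 25, 0, 0, 0]
    - [0, 0, 28, 0, 0, 0]
    - [0, 0, 15, 0, 0, 0]
    - [0, 0, 6, 0, 0, 0]
    - [0, 0, 0, 0, 0, 0]
    - [0, 0, 0, 0, 0, 0]
    - [0, 0, 0, 0, 0, 0]

```text
t: 35.38
tool_pos: [558.2, -16.8, 153.7]
eef_rot: [[0.108, 0.994, 0.002], [0.994, -0.108, -0.0], [-0.0, 0.002, -1.0]]
force: [0.3, 0.7, -1.5]
gripper_width: 19.5
gripper_force: 59.0
```

```bash
python3 - <<'E'
from h import *
s,im=snap('w15');print(s['t'],s['tool_pos'])
def edge(p0,p1,n=80):
    L=np.linspace(0,1,n)[:,None];p=(np.array(p0)*(1-L)+np.array(p1)*L).astype(np.float32)
    v=cv2.remap(im.astype(np.float32),p[None,:,0],p[None,:,1],1)[0];g=np.linalg.norm(v[2:]-v[:-2],axis=1);k=np.nonzero(g>35)[0];return [p[i+1].round().tolist() for i in k[:1]]+[p[1+g.argmax()].tolist()]
M=model('wrist',s)
T=s['tool_pos'];R=s['eef_rot']
print('expected tower rim far pt px (centred)',proj(M,[T+R@[33,0,T[2]-122]]),'lid near top',proj(M,[T+R@[-33,0,4]]),'lid far underside(z6)',proj(M,[T+R@[33,0,11]]))
for c in (300,320,340):
    v=im[150:330,c-2:c+3].astype(float).mean(1);g=np.linalg.norm(v[2:]-v[:-2],axis=1);print(c,[(i+151,int(g[i])) for i in range(1,len(g)-1) if g[i]>18 and g[i]>=g[i-1] and g[i]>=g[i+1]])
    v=im[370:420,c-2:c+3].astype(float).mean(1);g=np.linalg.norm(v[2:]-v[:-2],axis=1);print('  near',[(i+371,int(g[i])) for i in range(1,len(g)-1) if g[i]>18 and g[i]>=g[i-1] and g[i]>=g[i+1]])
E
```

```text
35.375 [558.244 -16.834 153.663]
expected tower rim far pt px (centred) [[315.979 217.493]] lid near top [[316.003 385.308]] lid far underside(z6) [[315.743 232.709]]
300 [(161, 44), (163, 45), (175, 62), (177, 73), (181, 246), (185, 130), (194, 82), (196, 82), (205, 45), (207, 34), (227, 203), (230, 138), (238, 65), (245, 85), (250, 65), (315, 118)]
  near [(378, 128), (389, 121)]
320 [(178, 271), (183, 126), (185, 45), (192, 130), (194, 131), (204, 20), (226, 186), (229, 139), (233, 19), (238, 38), (241, 63), (244, 24), (248, 79), (309, 179)]
  near [(382, 148), (390, 128)]
340 [(169, 166), (178, 249), (183, 248), (189, 81), (197, 19), (200, 21), (230, 72), (238, 80), (245, 85), (251, 60), (320, 77)]
  near [(375, 98), (388, 124)]
```

>>> move_arm:
  moves:
    - [-1.2, -0.7, 4, 0, 0, 0]
    - [0, 0, 3, 0, 0, 0]
    - [0, 0, 0, 0, 0, 0]
    - [0, 0, 0, 0, 0, 0]
    - [0, 0, 0, 0, 0, 0]

```text
t: 36.05
tool_pos: [556.8, -17.8, 145.6]
eef_rot: [[0.108, 0.994, 0.0], [0.994, -0.108, -0.0], [-0.0, 0.0, -1.0]]
force: [0.2, -0.5, -1.4]
gripper_width: 19.5
gripper_force: 59.0
```

>>> move_arm:
  moves:
    - [0, 0, 3, 0, 0, 0]
    - [0, 0, 2, 0, 0, 0]
    - [0, 0, 1.5, 0, 0, 0]
    - [0, 0, 0, 0, 0, 0]
    - [0, 0, 0, 0, 0, 0]

```text
t: 36.67
tool_pos: [556.8, -17.9, 139.0]
eef_rot: [[0.108, 0.994, 0.0], [0.994, -0.108, -0.0], [-0.0, 0.0, -1.0]]
force: [0.4, -1.0, -1.5]
gripper_width: 19.8
gripper_force: 59.0
```

>>> move_arm:
  moves:
    - [0, 0, 1.2, 0, 0, 0]
    - [0, 0, 1.2, 0, 0, 0]
    - [0, 0, 0, 0, 0, 0]
    - [0, 0, 0, 0, 0, 0]

```text
t: 37.17
tool_pos: [556.7, -17.9, 136.6]
eef_rot: [[0.108, 0.994, -0.0], [0.994, -0.108, -0.0], [-0.0, -0.0, -1.0]]
force: [-0.1, 0.1, -1.6]
gripper_width: 19.2
gripper_force: 59.0
```

>>> move_arm:
  moves:
    - [0, 0, 1.2, 0, 0, 0]
    - [0, 0, 1, 0, 0, 0]
    - [0, 0, 0, 0, 0, 0]
    - [0, 0, 0, 0, 0, 0]

```text
t: 37.67
tool_pos: [556.7, -17.9, 134.4]
eef_rot: [[0.108, 0.994, -0.0], [0.994, -0.108, 0.0], [-0.0, -0.0, -1.0]]
force: [-0.3, 0.4, -2.0]
gripper_width: 19.3
gripper_force: 59.0
```

The foot is in the mouth with no force yet. Expected seat is about 133.

>>> move_arm:
  moves:
    - [0, 0, 1, 0, 0, 0]
    - [0, 0, 0.8, 0, 0, 0]
    - [0, 0, 0, 0, 0, 0]
    - [0, 0, 0, 0, 0, 0]

```text
t: 38.17
tool_pos: [556.8, -17.9, 133.0]
eef_rot: [[0.108, 0.994, 0.0], [0.994, -0.108, -0.0], [-0.0, 0.0, -1.0]]
force: [-1.2, 0.2, 0.7]
gripper_width: 19.3
gripper_force: 59.2
```

>>> move_arm:
  moves:
    - [0, 0, 0.6, 0, 0, 0]
    - [0, 0, 0, 0, 0, 0]
    - [0, 0, 0, 0, 0, 0]

```text
t: 38.55
tool_pos: [556.9, -17.9, 132.9]
eef_rot: [[0.108, 0.994, 0.001], [0.994, -0.108, -0.0], [-0.0, 0.001, -1.0]]
force: [-2.8, 0.5, 5.0]
gripper_width: 19.6
gripper_force: 59.7
```

>>> move_arm:
  moves:
    - [0, 0, 0, 0, 0, 0]
    - [0, 0, 0, 0, 0, 0]
    - [0, 0, 0, 0, 0, 0]
    - [0, 0, 0, 0, 0, 0]
    - [0, 0, 0, 0, 0, 0]
    - [0, 0, 0, 0, 0, 0]
  jaw: 1

```text
t: 39.3
tool_pos: [556.7, -17.9, 132.0]
eef_rot: [[0.108, 0.994, 0.0], [0.994, -0.108, -0.0], [0.0, 0.0, -1.0]]
force: [-1.0, 0.6, 0.4]
gripper_width: 85.5
gripper_force: 0.0
```

>>> move_arm:
  moves:
    - [0, 0, -15, 0, 0, 0]
    - [0, 0, -40, 0, 0, 0]
    - [0, 0, -40, 0, 0, 0]
    - [0, 0, -10, 0, 0, 0]
    - [0, 0, 0, 0, 0, 0]
    - [0, 0, 0, 0, 0, 0]

```text
t: 40.05
tool_pos: [556.0, -17.8, 235.3]
eef_rot: [[0.108, 0.994, -0.003], [0.994, -0.108, 0.0], [0.0, -0.003, -1.0]]
force: [-0.8, 0.3, 0.5]
gripper_width: 85.4
gripper_force: 0.0
```

```bash
python3 - <<'E'
from h import *
s,im=snap('w16');print(s['t'],s['tool_pos'],s['force'])
d=cv2.cvtColor(ctrl.snapshot('side'),cv2.COLOR_RGB2BGR);a=cv2.cvtColor(ctrl.snapshot('scene'),cv2.COLOR_RGB2BGR)
cv2.imwrite('pics/c16.png',np.hstack([cv2.resize(x,(w,480),interpolation=cv2.INTER_CUBIC) for x,w in((d[130:280,290:400],352),(a[150:280,280:400],443))]))
D,S=model('side'),model('scene')
print(proj(D,[[557.5,-19,141],[557.5,-19,152]]),proj(S,[[557.5,-19,152]]))
E
```

```text
40.05 [556.015 -17.759 235.317] [-0.773  0.323  0.456]
[[342.65  185.625]
 [342.847 181.386]] [[336.536 194.799]]
```

View pics/c16.png

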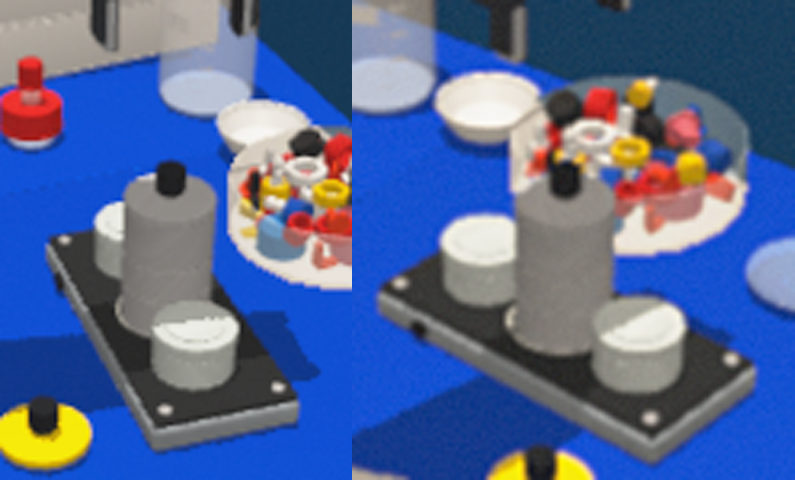

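Both views show the complete tower standing straight with the lid level, the tins in place, and the gripper clear. I'm handing it in.

```bash
python3 -c "
from workcell import ctrl
print(ctrl.finish_job())"
```

```text
the job is handed in; nothing more can be done
None
```

The sieve tower (pan, low sieve, tall sieve, lid) stands free and straight on the ring mark, each part seated at its expected height, and neither tin was visibly shifted; I handed it in at about 40 s of the 96 s allowed.

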